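Pump down the vacuum-base bench vise

TASK

Anchor the small vacuum-base vise to the bench: with a fingertip, first push its vent slide fully home towards the jaws, then press the pump plunger down and let it spring back up, over and over with full strokes, until the indicator pin stands fully out. Do not touch the pin itself, grip or lift nothing, leave all the other things where they lie, and finish clear with the plunger up.

Things in the scene. Friction and masses are not known exactly. Their poses are not given: they have to be found in the camera images.
- vise: small bench vise on a vacuum base, fixed to the table. Base 196 mm (x) by 236 mm (y), flat deck 30 mm above the table. Origin: base centre at table height; z up, x from the controls (front half) to the jaws (rear half, x > 0.02 m, up to 102 mm high). In the row x = -0.06 m: plunger at y = +0.075, indicator pin at y = 0, vent slide at y = -0.075. Turned by up to 0.45 rad
- plunger (a joint): pump plunger, how far it is pressed straight down: 0 = up, 0.020 m = fully down. A spring pushes it back up: 7 N starts it, 13 N holds it at the bottom. A stroke counts only if it goes deeper than about 0.014 m and is then let all the way up
- plunger_top (a point): centre of the top of the plunger's black mushroom head, 36 mm across; 90 mm above the table when up; moves down with the head
- pin (a joint): indicator pin, how far it has risen: starts at 0 to 0.022 m, stays where the pump has brought it; each full stroke raises it by about 0.010 m (the first by 0.002 to 0.018 m), as the plunger comes back up. Fully out = 0.052 m; more strokes then change nothing. Three to five full strokes are needed
- pin_top (a point): top of the steel indicator pin, 10 mm across, in a collar whose top is 45 mm above the table; the pin's top is 50 mm above the table plus the value of joint pin. A dark band round the pin shows above the collar only when it is fully out. Not to be touched
- vent (a joint): vent slide, how far it is pushed towards the jaws (vise +x): starts at 0 to 0.006 m (open), 0.024 m = fully home against its stop (shut). About 2 N moves it; it stays where it is left
- vent_face (a point): centre of the front face (the one to push, on the vise's -x side) of the vent slide's black upright tab, 14 mm (x) by 24 mm (y), reaching from 1 to 31 mm above the deck; the point is 46 mm above the table and moves with the tab. Two 6 mm high guide rails run 14 to 20 mm either side of the tab's middle
- nut: steel spacer ring, 20 mm across and 10 mm high, loose on the vise's deck between plunger and pin; leave alone. Origin: centre of its underside
- tape: roll of tape, 90 mm across, 25 mm high, beside the vise; leave alone. Origin: centre of its underside
- jar: small glass jar with lid, 52 mm across, 70 mm high, beside the vise; leave alone. Origin: centre of its underside
- driver: screwdriver, 200 mm long, 26 mm thick, lying in front of the vise; leave alone. Origin: centre of its underside
- wrench: flat wrench, 180 mm long, 8 mm thick, lying beside the vise; leave alone. Origin: centre of its underside
- offcut: wooden offcut 90 x 45 x 18 mm, lying beside the vise; leave alone. Origin: centre of its underside
- square: try square (90 mm stock, 130 mm blade, 14 mm thick), lying behind the vise; leave alone. Origin: middle of the stock's underside

How it is judged:
By the outcome, as a careful person would: the job done as asked, in the order asked, and still so for the second after the job is handed in, with the robot touching nothing.
It also fails if it takes over 54 s, if anything falls off the work surface, if the arm or the gripper's body presses on something with over 40 N, if the wrist force passes 120 N, or if a joint passes its speed limit or range.

ROBOT

A 7-joint arm with a two-finger parallel gripper is mounted at the origin on the work surface. World frame = base frame: x ahead of the robot, y to its left, z up, the work surface at z = 0. Lengths are in m, angles in rad, forces in N, time in s.
With the tool pointing down it reaches from about 0.35 to 0.9 m from the base axis. Payload 7.2 kg.
Tool frame: the origin (TCP) lies at the very end of the fingers, on their centre line; the grasp point (between the pads) lies 19 mm behind it; z points along the fingers, y is the line along which they close (so a half turn about z gives the same grasp; the last joint's range is limited). The gripper opens to 85 mm and grips with 20 to 120 N. Pads are 22 mm wide; open, the fingers measure 114 mm over their backs; the gripper's body (76 mm by 85 mm) begins 54 mm behind the grasp point. The pads swing forward as they close: fully open they stand 13 mm farther back than shut.
Start: joints at [-1.393, 0.411, -0.013, 1.596, 0.006, 1.134, -0.082], TCP at [0.152, 0.606, 0.231] pointing down, gripper open.
Joint ranges: [-2.95, 2.95], [-0.29, 1.99], [-1.47, 1.44], [0.14, 2.54], [-1.03, 4.17], [0.13, 1.85], [-2.86, 2.86]. Speed limits (rad/s): [2.39, 2.39, 3.01, 3.01, 3.14, 3.14, 3.14].

INTERFACE

Orientations are given as [roll, pitch, yaw] about the fixed x, y, z axes, in that order (R = Rz(yaw) Ry(pitch) Rx(roll)).
In Python, from cell import * gives the robot as it stands.
- The arm moves only by the shell command python3 -m inch 'ROWS' [FORCE]. ROWS is a JSON object of lists of equal length, an entry for each row: "fingers": the closure, from 0 (fully open) to 1 (shut); "offset": the shift along the tool's x, y, z as a fraction of full scale, a list of three; "roll": the turn about the tool's z as a fraction of full scale. In form: {"fingers": [fingers, ...], "offset": [[dx, dy, dz], ...], "roll": [roll, ...]}. A call has 1 to 12 rows; each row shifts and turns the commanded pose from where the row before left it, along the tool's axes as they then stand; what a row does not reach is not made up. Full scale, the value 1, is 0.025 m for a shift and 0.15 rad for a turn. A row lasts 1/8 s, in which the tool goes at most 62.5 mm and 10.7 degrees, less where a joint would pass 70% of its speed; a pose out of reach is approached as far as the arm can. A call with a number of a shift or a turn outside -1 to 1 is refused whole. A call with a gripper value outside its range is refused whole. The fingers move at their own pace and stop on an object; FORCE is the grip in N (left out, the last holds). Time passes only in rows, so rows that do not move let the fingers close. It gives the time, the measured TCP pose, the force and the opening at its end, in the units of the state.
- state(): the state, without advancing time (a new reading comes with each control period).
- capture(name): name is "scene" or "side" or "wrist"; returns the picture (384x512x3 uint8, red, green, blue); there is no depth.
- camera_model(name): a dict with "vfov" (degrees; the focal length in pixels is half the picture's height over the tangent of half this angle, whatever the lens; pixels are square), "cx", "cy" (the principal point, pixels), "k1" (the pictures are not rectified: a ray, as slopes to the right and down, at radius r is drawn at 1 + k1 r^2 times it, then the intrinsics apply), "R" (3x3) and "t" (3): a world point X has camera coordinates R X + t. Camera axes: x right, y down, z forward; pixel columns grow to the right and rows downward; lengths in m; the calibration is good to about 2 mm. A picture is of the moment at which its call begins: read the wrist's pose just before it. camera_model takes no time and is no camera call; for the wrist camera it gives the pose at the moment of the call.
- sign_off(): hands the job in, once; it reports no verdict.
The state is a dict: "t": time; "joints": joint angles; "joint_velocities": joint speeds; "tau": joint torques, N m; "tcp_pos": TCP position; "ee_rot": TCP orientation; "wrist_force": force on the tool from outside, world axes, zero at the start; "wrist_torque": the same for the moment, N m; "gripper_width": opening from 0.0 (shut) to 1.0 (fully open).
Only numpy, scipy, OpenCV 4.12 (cv2) and the standard library are available. Lean on these libraries where they do the work, as an engineer would, in place of code of your own. Each camera call takes 0.05 s, during which the arm holds its last target. There are 200 camera calls.

## Working session

There is one attempt and no reset: what is moved stays moved. The work goes in short steps, Python scripts to look and compute and a shell command to move; the robot and the scene stay as the last step left them, time stands still between calls to the robot, and variables do not carry over. Pictures are saved under pics/ and viewed, on a budget of 10 in all, crops included, one or two more only if the job needs it, and the job is handed in when it is done.

```bash
mkdir -p pics; ls; python3 - <<'E'
from cell import *
import cv2
s=state();print(s['t'],s['tcp_pos'],s['ee_rot'],s['gripper_width'])
for n in("scene","side"):
    im=capture(n);cv2.imwrite(f"pics/{n}0.png",im[:,:,::-1]);m=camera_model(n);print(n,m)
E
```

```text
pics
0.0 [0.15198711 0.60573388 0.23044394] [-3.13998018e+00  1.19627687e-04  2.89585356e+00] 1.0015644861155477
scene {'vfov': 50.09536201276794, 'cx': 257.83324511614734, 'cy': 186.35137477511162, 'k1': -0.15003027880305583, 'R': array([[-0.83877406,  0.54439531, -0.00958304],
       [ 0.43894659,  0.66568133, -0.60348509],
       [-0.3221552 , -0.51039408, -0.7973167 ]]), 't': array([ 0.44329576, -0.20519328,  1.06047834])}
side {'vfov': 51.18198552314955, 'cx': 256.8782979844206, 'cy': 191.77507590398596, 'k1': -0.12846326194042473, 'R': array([[-0.99060292, -0.13673827, -0.00291702],
       [-0.10277501,  0.75828884, -0.64376652],
       [ 0.09023946, -0.6374172 , -0.76521641]]), 't': array([0.54957988, 0.09191339, 0.81474937])}
```

View pics/scene0.png

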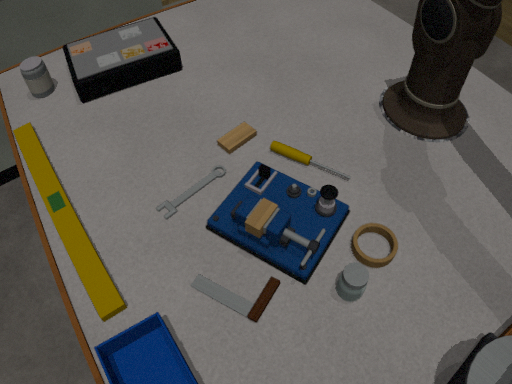

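View pics/side0.png

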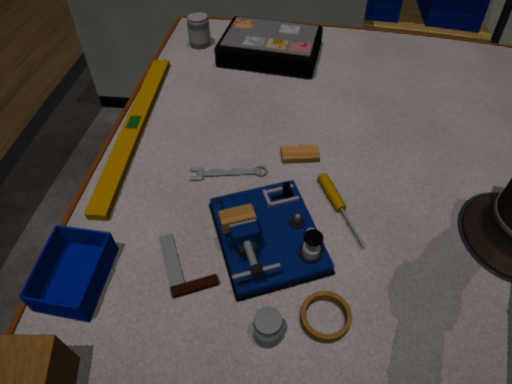

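The scene shows the vise with the plunger head at about (328,192), the pin at (293,188) and the vent tab at (265,172). In the side view they are at (313,238), (297,219) and (287,188). Next I'll measure with dark masks and zoomed crops.

```bash
cat > h.py <<'E'
from cell import *
import cv2, numpy as np
def ray(m,px):
    f=192/np.tan(np.radians(m['vfov']/2))
    K=np.array([[f,0,m['cx']],[0,f,m['cy']],[0,0,1]])
    u=cv2.undistortPoints(np.array([[px]],float),K,np.array([m['k1'],0,0,0.]))[0,0]
    R=np.array(m['R']);return -R.T@m['t'],R.T@np.r_[u,1]
def onz(m,px,z):
    c,d=ray(m,px);return c+d*(z-c[2])/d[2]
def proj(m,X):
    f=192/np.tan(np.radians(m['vfov']/2));R=np.array(m['R'])
    K=np.array([[f,0,m['cx']],[0,f,m['cy']],[0,0,1]])
    return cv2.projectPoints(np.array([X],float),cv2.Rodrigues(R)[0],np.array(m['t']),K,np.array([m['k1'],0,0,0.]))[0][0,0]
def tri(ma,a,mb,b):
    c,d=ray(ma,a);e,g=ray(mb,b);d/=np.linalg.norm(d);g/=np.linalg.norm(g)
    s=np.linalg.lstsq(np.c_[d,-g],e-c,rcond=None)[0];p,q=c+s[0]*d,e+s[1]*g
    return (p+q)/2,np.linalg.norm(p-q)
E
python3 - <<'E'
from h import *
box={'scene':(200,150,160,130),'side':(200,170,145,130)}
out=[]
for n,(x,y,w,h) in box.items():
    im=cv2.imread(f'pics/{n}0.png');c=im[y:y+h,x:x+w];m=camera_model(n)
    dark=(c.max(2)<45).astype(np.uint8)
    k,l,st,ce=cv2.connectedComponentsWithStats(dark)
    for i in range(1,k):
        if st[i,4]>15: print(n,'dark',st[i]+[x,y,0,0,0],ce[i]+[x,y],onz(m,ce[i]+[x,y],.09).round(4))
    c=cv2.convertScaleAbs(c,alpha=1.6)
    out.append(cv2.resize(c,(400,int(400*h/w)),interpolation=cv2.INTER_CUBIC)[:325])
H=max(o.shape[0] for o in out)
cv2.imwrite('pics/crop1.png',np.hstack([cv2.copyMakeBorder(o,0,H-o.shape[0],0,0,cv2.BORDER_CONSTANT) for o in out]))
E
```

```text
scene dark [255 164  15  23 182] [262.76923077 173.84615385] [0.5214 0.0087 0.09  ]
scene dark [320 185  18  16 215] [328.55813953 192.10697674] [0.4404 0.1161 0.09  ]
scene dark [287 186  14  12 110] [293.22727273 192.19090909] [0.4975 0.0787 0.09  ]
scene dark [315 200  21  17  98] [322.97959184 210.52040816] [0.476  0.1436 0.09  ]
scene dark [231 209   6  13  43] [233.58139535 215.44186047] [0.6206 0.0613 0.09  ]
scene dark [305 210  44  70 195] [326.66666667 246.31282051] [0.5175 0.2068 0.09  ]
scene dark [214 216   5   5  18] [215.44444444 218.11111111] [0.6516 0.048  0.09  ]
scene dark [282 219  13  13  38] [288.10526316 225.81578947] [0.5496 0.1349 0.09  ]
scene dark [238 220   7   7  19] [241.84210526 223.10526316] [0.6166 0.0838 0.09  ]
scene dark [206 225  98  55 484] [253.94214876 252.82644628] [0.631  0.1471 0.09  ]
scene dark [262 231   8   9  25] [265.92 234.6 ] [0.5934 0.128  0.09  ]
scene dark [268 231  23  18 154] [281.05194805 241.05844156] [0.5783 0.1538 0.09  ]
scene dark [306 240  14  14 105] [313.19047619 246.21904762] [0.5372 0.1935 0.09  ]
scene dark [299 265   7   5  24] [302.25       267.08333333] [0.5772 0.2153 0.09  ]
side dark [271 182  23  18 186] [284.26344086 191.74193548] [0.4978 0.0226 0.09  ]
side dark [215 199   6   4  21] [217.38095238 200.57142857] [0.622  0.0616 0.09  ]
side dark [210 204 125  96 851] [268.19623972 275.81433608] [0.507  0.2073 0.09  ]
side dark [289 215  16  14 155] [296.52903226 222.30322581] [0.4688 0.0921 0.09  ]
side dark [223 226  42  35 529] [246.29111531 243.48960302] [0.5526 0.1495 0.09  ]
side dark [299 229  24  35 440] [311.86818182 244.37727273] [0.4385 0.1361 0.09  ]
side dark [238 263  41  24 330] [256.10606061 274.92121212] [0.5271 0.2083 0.09  ]
side dark [200 275  19  15 195] [208.35384615 281.92307692] [0.6029 0.232  0.09  ]
```

View pics/crop1.png

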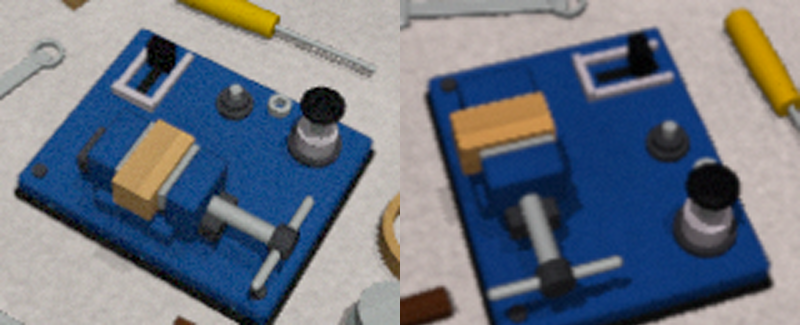

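```bash
python3 - <<'E'
from h import *
S,D=camera_model('scene'),camera_model('side')
sc=lambda x,y:(200+x/2.5,150+y/2.5); sd=lambda x,y:(200+(x-400)/2.7586,170+y/2.7586)
P={'plunger':(sc(322,103),sd(712,183),.09,(-.06,.075)),'pin':(sc(236,90),sd(670,126),None,(-.06,0)),
'cornF-':(sc(145,30),sd(658,30),.03,(-.098,-.118)),'cornF+':(sc(372,140),sd(770,270),.03,(-.098,.118)),'cornR-':(sc(18,187),sd(430,80),.03,(.098,-.118)),
'tab':(sc(162,43),sd(642,38),.061,None),'nut':(sc(280,104),sd(706,166),.035,None)}
A=[];B=[]
for k,(a,b,z,v) in P.items():
    X,g=tri(S,a,D,b);print(k,'tri',X.round(4),'gap',round(g,4),end=' ')
    if z:
        p,q=onz(S,a,z),onz(D,b,z);print(p.round(4)[:2],q.round(4)[:2],end='')
        if v:A.append(v);B.append((p+q)[:2]/2)
    print()
A=np.array(A);B=np.array(B);a0,b0=A.mean(0),B.mean(0)
H=(A-a0).T@(B-b0);yaw=np.arctan2(H[0,1]-H[1,0],H[0,0]+H[1,1])
R=np.array([[np.cos(yaw),-np.sin(yaw)],[np.sin(yaw),np.cos(yaw)]]);t=b0-R@a0
print('yaw',yaw,'t',t);print('resid mm',((A@R.T+t-B)*1000).round(1).tolist())
for k,(a,b,z,v) in P.items():
    X,g=tri(S,a,D,b);print(k,'vise frame',(R.T@(X[:2]-t)).round(4))
np.savez('pose.npz',yaw=yaw,t=t)
E
```

```text
plunger tri [0.4364 0.1134 0.0845] gap 0.003 [0.4387 0.1146] [0.4372 0.1189]
pin tri [0.4664 0.0444 0.0482] gap 0.0014 
cornF- tri [ 0.4821 -0.07    0.0224] gap 0.0022 [ 0.485  -0.0658] [ 0.4824 -0.0618]
cornF+ tri [0.3882 0.1342 0.0189] gap 0.0043 [0.3935 0.1368] [0.3904 0.1431]
cornR- tri [0.6549 0.0045 0.0157] gap 0.0053 [0.6589 0.0161] [0.6507 0.0125]
tab tri [ 0.4938 -0.0256  0.0588] gap 0.0011 [ 0.4951 -0.0235] [ 0.4936 -0.0243]
nut tri [0.4384 0.0692 0.0374] gap 0.0003 [0.4373 0.0681] [0.4382 0.0674]
yaw 0.4330225433482175 t [0.52346352 0.07814996]
resid mm [[-0.4, 4.3], [0.3, -6.3], [-7.0, 4.2], [7.1, -2.1]]
plunger vise frame [-0.0643  0.0685]
pin vise frame [-0.066  -0.0067]
cornF- vise frame [-0.0997 -0.1171]
cornF+ vise frame [-0.0993  0.1077]
cornR- vise frame [ 0.0884 -0.122 ]
tab vise frame [-0.0705 -0.0817]
nut vise frame [-0.0809  0.0276]
```

```bash
python3 -m inch '{"fingers":[1,1,1,1,1,1,1,1,1,1,1,1],"offset":[[-0.85,-1,0],[-0.85,-1,0],[-0.85,-1,0],[-0.85,-1,0],[-0.85,-1,0],[-0.85,-1,0],[-0.85,-1,0],[-0.85,-1,0],[-0.85,-1,0],[-0.85,-1,0],[-0.85,-1,0],[-0.85,-1,0]],"roll":[0,0,0,0,0,0,0,0,0,0,0,0]}'
python3 -m inch '{"fingers":[1,1,1,1,1,1,1,1,1,1,1,1],"offset":[[-0.85,-1,0],[-0.85,-1,0],[-0.85,-1,0],[-0.85,-1,0],[-0.85,-1,0],[-0.85,-1,0],[0,0,0],[0,0,0],[0,0,0],[0,0,0],[0,0,0],[0,0,0]],"roll":[0,0,0,0,0,0,-0.9,-0.9,-0.9,-0.9,-0.9,0]}'
python3 - <<'E'
from h import *
s=state();m=camera_model('wrist');im=capture('wrist');print(s['t'],s['tcp_pos'],s['ee_rot'],s['wrist_force'],s['joints'])
np.savez('w1.npz',**m);cv2.imwrite('pics/w1.png',im[:,:,::-1]);print(m)
E
```

```text
t: 1.6
tcp_pos: [0.3267, 0.252, 0.2311]
ee_rot: [-3.141, -0.0, 2.896]
wrist_force: [0.0, 0.3, 0.1]
gripper_width: 0.002
t: 3.1
tcp_pos: [0.4134, 0.0766, 0.2311]
ee_rot: [3.142, -0.0, -2.713]
wrist_force: [-0.6, -0.0, -0.4]
gripper_width: -0.004
3.1 [0.41340626 0.07656903 0.23111215] [ 3.14154729e+00 -4.10077541e-04 -2.71338165e+00] [-0.62055891 -0.00704255 -0.43256576] [-0.67869627  0.04287305  0.39788287  2.07963557 -0.01943762  1.02292586
  1.7279979 ]
{'vfov': 61.3878076741314, 'cx': 259.3829293415858, 'cy': 185.80107525287661, 'k1': -0.02021472850540593, 'R': array([[-4.16702256e-01,  9.09042745e-01,  7.20045896e-04],
       [ 8.78167005e-01,  4.02343977e-01,  2.58731590e-01],
       [ 2.34908369e-01,  1.08446358e-01, -9.65948987e-01]]), 't': array([ 0.10188188, -0.42675895,  0.27294958])}
```

View pics/w1.png

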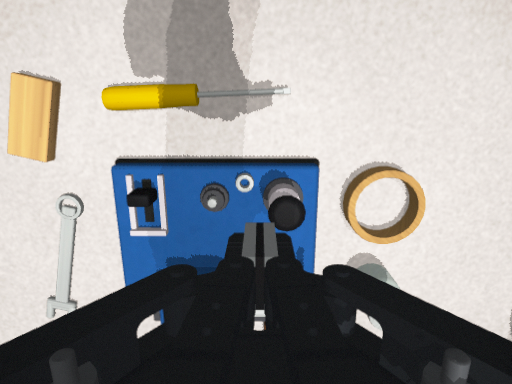

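The wrist view shows the head at about (287,212), the pin top at (211,201) and the tab at about (141,198). The deck's front corners are near (113,166) and (318,164). Casting those onto their heights next.

```bash
python3 - <<'E'
from h import *
m=dict(np.load('w1.npz'));im=cv2.imread('pics/w1.png');S,D=camera_model('scene'),camera_model('side')
b=cv2.inRange(cv2.cvtColor(im,cv2.COLOR_BGR2HSV),(100,120,50),(130,255,255))
rows=np.arange(172,225,4);L=[];Rr=[];F=[]
for r in rows:
    x=np.where(b[r])[0];L.append(onz(m,(x[0],r),.03)[:2]);Rr.append(onz(m,(x[-1],r),.03)[:2])
for c in range(125,310,8):F.append(onz(m,(c,np.where(b[:,c])[0][0]),.03)[:2])
def line(p):
    v=cv2.fitLine(np.array(p,np.float32),cv2.DIST_HUBER,0,.001,.001).ravel();return v[:2],v[2:]
for n,p in(('L',L),('R',Rr),('F',F)):print(n,line(p))
(dl,pl),(dr,pr),(df,pf)=line(L),line(Rr),line(F)
X=lambda d,p,e,q:p+d*np.linalg.solve(np.c_[d,-e],q-p)[0]
cm,cp=X(df,pf,dl,pl),X(df,pf,dr,pr);print('corners',cm,cp,np.linalg.norm(cp-cm))
d=cp-cm;yaw=np.arctan2(-d[0],d[1]);R=np.array([[np.cos(yaw),-np.sin(yaw)],[np.sin(yaw),np.cos(yaw)]])
t=(cm+cp)/2-R@[-.098,0];print('yaw',yaw,'t',t);np.savez('pose.npz',yaw=yaw,t=t)
for n,px,z in(('plunger',(287,212),.09),('pin',(211,201),.056),('tabtop',(139,198),.061),('nut',(245,183),.035)):
    w=onz(m,px,z);print(n,w.round(4),'vise',(R.T@(w[:2]-t)).round(4))
for n,v,z in(('plunger',(-.06,.075),.09),('pin',(-.06,0),.055),('vent',(-.06,-.075),.061)):
    w=np.r_[R@v+t,z];print(n,'expected',w.round(4),proj(m,w).round(1),proj(S,w).round(1),proj(D,w).round(1))
x,y,w,h=105,150,215,100
o=cv2.resize(cv2.convertScaleAbs(im[y:y+h,x:x+w],alpha=1.8),(774,360),interpolation=cv2.INTER_CUBIC);cv2.imwrite('pics/w1c.png',o)
E
```

```text
L (array([0.9108974, 0.4126329], dtype=float32), array([ 0.5152519 , -0.05326379], dtype=float32))
R (array([0.90990585, 0.4148149 ], dtype=float32), array([0.4234063 , 0.15168911], dtype=float32))
F (array([ 0.41622847, -0.90926003], dtype=float32), array([0.43265665, 0.035778  ], dtype=float32))
corners [ 0.48060215 -0.06895998] [0.38716057 0.13516513] 0.22449586
yaw 0.4292935 t [0.52298883 0.07389297]
plunger [0.4344 0.1152 0.09  ] vise [-0.0634  0.0744]
pin [0.466  0.0466 0.056 ] vise [-0.0632 -0.0011]
tabtop [ 0.4917 -0.0211  0.061 ] vise [-0.0679 -0.0734]
nut [0.4392 0.0721 0.035 ] vise [-0.077   0.0332]
plunger expected [0.4372 0.1171 0.09  ] [287.5 215.4] [330.2 191.7] [313.2 235.5]
pin expected [0.4684 0.0489 0.055 ] [212.3 203.7] [295.2 186.3] [297.1 215. ]
vent expected [ 0.4997 -0.0193  0.061 ] [138.1 205.4] [264.1 169.4] [284.6 185.3]
```

View pics/w1c.png

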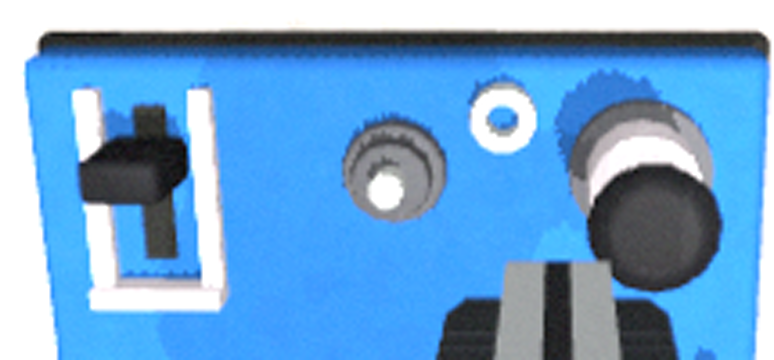

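The frame now checks out: the edge bevel explains a 3 mm shift, after which the plunger, pin and tab all lie on the x = -0.06 row. I'll move in front of the vent tab and go down.

```bash
python3 -m inch '{"fingers":[1,1,1,1,1,1,1,1,1,1,1,1],"offset":[[0,-1,0],[0,-1,0],[0,-1,0],[0,-1,0],[0,-0.9,0],[0,0,1],[0,0,1],[0,0,1],[0,0,1],[0,0,1],[0,0,1],[0,0,0]],"roll":[0,0,0,0,0,0,0,0,0,0,0,0]}'
python3 - <<'E'
from h import *
s=state();m=camera_model('wrist');im=capture('wrist');print(s['t'],s['tcp_pos'],s['ee_rot'],s['wrist_force'])
np.savez('w2.npz',**m);cv2.imwrite('pics/w2.png',im[:,:,::-1])
R=lambda a:np.array([[np.cos(a),-np.sin(a)],[np.sin(a),np.cos(a)]])
print('vise',R(-.4293)@(s['tcp_pos'][:2]-np.array([.52,.0725])))
E
```

```text
t: 4.65
tcp_pos: [0.4633, -0.0348, 0.08]
ee_rot: [3.141, -0.004, -2.715]
wrist_force: [-0.5, -0.1, 1.0]
gripper_width: 0.001
4.65 [ 0.46327748 -0.03480632  0.0799817 ] [ 3.14073687 -0.00359139 -2.71478679] [-0.52146286 -0.1430938   1.04651902]
vise [-0.09623996 -0.07395919]
```

View pics/w2.png

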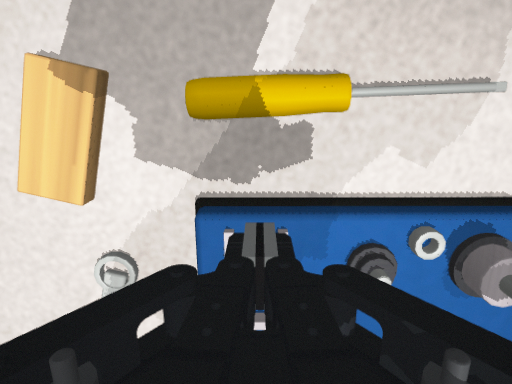

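The fingertip at (260,222) is centred between the rails at (229) and (283) and in front of the tab, with the driver well clear. I'll go down and push gently.

```bash
python3 -m inch '{"fingers":[1,1,1,1,1,1],"offset":[[0,0,0.75],[0,0,0.7],[0,0,0],[-0.4,0,0],[-0.4,0,0],[0,0,0]],"roll":[0,0,0,0,0,0]}'
python3 -m inch '{"fingers":[1,1,1,1,1],"offset":[[-0.2,0,0],[-0.2,0,0],[-0.2,0,0],[0,0,0],[0,0,0]],"roll":[0,0,0,0,0]}'
python3 -m inch '{"fingers":[1,1,1],"offset":[[-0.2,0,0],[-0.2,0,0],[0,0,0]],"roll":[0,0,0]}'
```

```text
t: 5.45
tcp_pos: [0.4842, -0.0258, 0.0456]
ee_rot: [-3.141, 0.002, -2.712]
wrist_force: [-0.8, -0.8, 0.3]
gripper_width: -0.0
t: 6.08
tcp_pos: [0.4967, -0.02, 0.045]
ee_rot: [-3.141, 0.001, -2.712]
wrist_force: [0.1, 0.1, -0.3]
gripper_width: -0.001
t: 6.45
tcp_pos: [0.4979, -0.0192, 0.0439]
ee_rot: [3.137, -0.014, -2.716]
wrist_force: [-22.9, -9.5, 17.5]
gripper_width: -0.002
```

```bash
python3 -m inch '{"fingers":[1,1,1,1,1,1,1,1,1,1,1,1],"offset":[[0.5,0,0],[1,0,0],[0,0,-1],[0,0,-1],[0,0,-1],[0,0,-1],[0,0,-1],[0,1,-1],[0,1,0],[0,1,0],[0,1,0],[0,0,0]],"roll":[0,0,0,0,0,0,0,0,0,0,0,0]}'
python3 - <<'E'
from h import *
s=state();m=camera_model('wrist');im=capture('wrist');print(s['t'],s['tcp_pos'],s['ee_rot'],s['wrist_force'])
np.savez('w3.npz',**m);sd=capture('side')
a=cv2.convertScaleAbs(im[100:300,:,::-1],alpha=1.8);a=cv2.resize(a,(784,306))
b=cv2.convertScaleAbs(sd[165:295,200:345,::-1],alpha=1.8);b=cv2.resize(b,(320,287),interpolation=cv2.INTER_CUBIC)
cv2.imwrite('pics/w3.png',np.vstack([a,cv2.copyMakeBorder(b,0,0,0,464,cv2.BORDER_CONSTANT)]))
E
```

```text
t: 7.95
tcp_pos: [0.4295, 0.0611, 0.1952]
ee_rot: [3.141, 0.001, -2.709]
wrist_force: [0.2, -0.9, -0.9]
gripper_width: -0.004
7.95 [0.42952222 0.06106614 0.1952499 ] [ 3.14084484e+00  1.17125006e-03 -2.70897921e+00] [ 0.21494228 -0.89424043 -0.85421541]
```

View pics/w3.png

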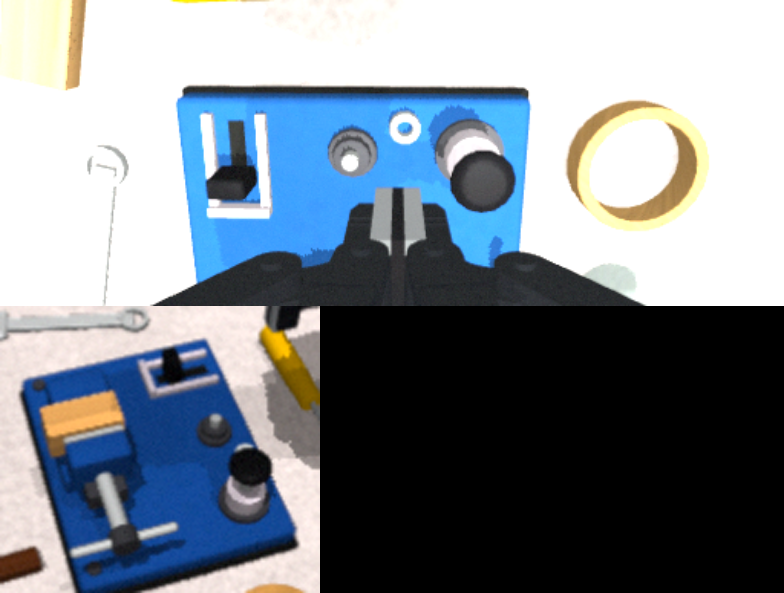

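```bash
python3 - <<'E'
from h import *
a=.4293;R=np.array([[np.cos(a),-np.sin(a)],[np.sin(a),np.cos(a)]]);t=np.array([.52,.0725])
m1,m3=dict(np.load('w1.npz')),dict(np.load('w3.npz'))
for n,m,p,z in(('tab rear top before',m1,(105+118/3.6,150+204/3.6),.061),('tab rear top after',m3,(229/1.531,100+196/1.531),.061),
 ('plunger after',m3,(482/1.531,100+180/1.531),.09),('pin',m3,(349/1.531,100+161/1.531),.056),('crossbar front before',m1,(105+155/3.6,150+285/3.6),.036),('crossbar front after',m3,(240/1.531,100+207/1.531),.036)):
    w=onz(m,p,z);print(n,w.round(4),'vise',(R.T@(w[:2]-t)).round(4))
s=state();print(s['tcp_pos'],'vise tcp',R.T@(s['tcp_pos'][:2]-t))
E
```

```text
tab rear top before [ 0.5011 -0.0192  0.061 ] vise [-0.0554 -0.0755]
tab rear top after [ 0.5158 -0.0096  0.061 ] vise [-0.038  -0.0729]
plunger after [0.435  0.1143 0.09  ] vise [-0.0598  0.0734]
pin [0.4668 0.0474 0.056 ] vise [-0.0588 -0.0007]
crossbar front before [ 0.5334 -0.0054  0.036 ] vise [-0.0202 -0.0764]
crossbar front after [ 0.5334 -0.0042  0.036 ] vise [-0.0198 -0.0753]
[0.4302353  0.059169   0.19529236] vise tcp [-0.08716803  0.02524184]
```

```bash
python3 - <<'E'
from h import *
a=.4293;R=np.array([[np.cos(a),-np.sin(a)],[np.sin(a),np.cos(a)]]);t=np.array([.52,.0725])
W=lambda v,z:np.r_[R@v+t,z]
out=[]
old={'scene':'pics/scene0.png','side':'pics/side0.png'}
for n in('wrist','scene','side'):
    m=camera_model(n);im=capture(n)[:,:,::-1].copy();cv2.imwrite(f'pics/raw_{n}4.png',im)
    u,v=np.int32(proj(m,W((-.05,-.075),.045)));print(n,u,v)
    f=lambda I:cv2.resize(cv2.convertScaleAbs(I[v-25:v+25,u-33:u+33],alpha=2.2),(264,200),interpolation=cv2.INTER_CUBIC)
    # predicted rear top edge midpoints for home hypotheses, front too
    for x in(-.0455,-.0385): print('  top centre',x,((proj(m,W((x,-.075),.061))-[u-33,v-25])*4).round(), 'base',((proj(m,W((x,-.075),.031))-[u-33,v-25])*4).round())
    out.append(np.vstack([f(cv2.imread(old[n])) if n in old else f(im)*0,f(im)]))
cv2.imwrite('pics/tab4.png',np.hstack(out))
E
```

```text
wrist 154 210
  top centre -0.0455 [113. 143.] base [152. 100.]
  top centre -0.0385 [115. 172.] base [154. 126.]
scene 262 176
  top centre -0.0455 [129.  88.] base [129. 123.]
  top centre -0.0385 [122.  97.] base [122. 132.]
side 281 191
  top centre -0.0455 [126.  82.] base [123. 119.]
  top centre -0.0385 [113.  85.] base [111. 122.]
```

View pics/tab4.png

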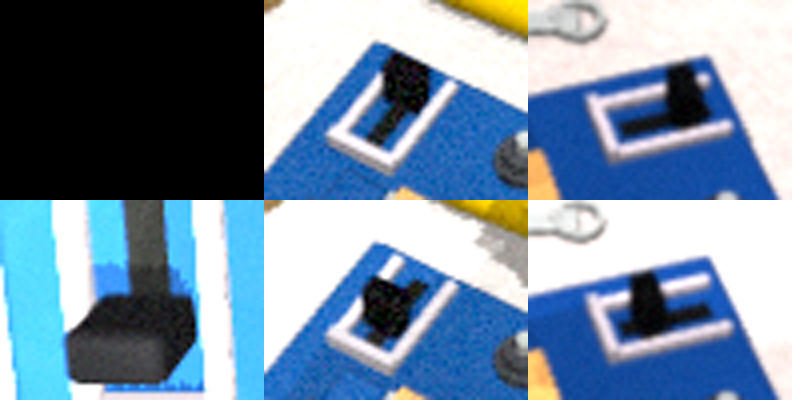

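The images agree that the tab travelled about 20 mm. Its face is now where the fingertip stopped at 24 N. Being sure it is home matters, so I'll push once more to confirm the stop.

```bash
python3 -m inch '{"fingers":[1,1,1,1,1,1,1,1,1,1,1,1],"offset":[[0,-1,0],[0,-1,0],[0,-1,0.8],[0,-1,1],[0,0,1],[0,0,1],[0,0,1],[0,0,1],[0,0,0],[-0.5,0,0],[-0.5,0,0],[0,0,0]],"roll":[0,0,0,0,0,0,0,0,0,0,0,0]}'
python3 -m inch '{"fingers":[1,1,1],"offset":[[-0.2,0,0],[-0.1,0,0],[0,0,0]],"roll":[0,0,0]}'
python3 -m inch '{"fingers":[1,1,1],"offset":[[-0.2,0,0],[-0.1,0,0],[0,0,0]],"roll":[0,0,0]}'
```

```text
t: 9.7
tcp_pos: [0.4959, -0.0205, 0.0507]
ee_rot: [-3.141, 0.002, -2.711]
wrist_force: [-0.3, -0.5, 0.1]
gripper_width: -0.005
t: 10.07
tcp_pos: [0.4977, -0.0194, 0.0497]
ee_rot: [3.14, -0.006, -2.714]
wrist_force: [-9.8, -4.2, 8.4]
gripper_width: -0.002
t: 10.45
tcp_pos: [0.4981, -0.019, 0.0487]
ee_rot: [3.136, -0.017, -2.716]
wrist_force: [-26.6, -12.2, 20.5]
gripper_width: 0.0
```

The stop is confirmed: same position (x 0.498) at 29 N. Backing off and moving over the plunger.

```bash
python3 -m inch '{"fingers":[1,1,1,1,1,1,1,1,1,1,1,1],"offset":[[0.7,0,0],[0.8,0,0],[0,0,-1],[0,0,-1],[0,0,-1],[0,1,-0.6],[0,1,0],[0,1,0],[0,1,0],[-0.5,1,0],[-0.5,1,0],[0,0,0]],"roll":[0,0,0,0,0,0,0,0,0,0,0,0]}'
python3 - <<'E'
from h import *
a=.4293;R=np.array([[np.cos(a),-np.sin(a)],[np.sin(a),np.cos(a)]])
s=state();print(s['tcp_pos'],s['ee_rot'],'to plunger, tool rows x,y:',((R.T@(np.array([.435,.1148])-s['tcp_pos'][:2]))*[-40,40]).round(2))
E
```

```text
t: 11.95
tcp_pos: [0.4341, 0.1185, 0.1403]
ee_rot: [3.141, 0.001, -2.709]
wrist_force: [0.6, -0.4, -0.9]
gripper_width: -0.005
[0.43412914 0.11851259 0.14027335] [ 3.14100736e+00  1.42369151e-03 -2.70858673e+00] to plunger, tool rows x,y: [ 0.03 -0.15]
```

```bash
python3 -m inch '{"fingers":[1,1,1,1,1],"offset":[[0,-0.15,0],[0,0,1],[0,0,0.8],[0,0,0],[0,0,0]],"roll":[0,0,0,0,0]}'
python3 -m inch '{"fingers":[1,1,1,1],"offset":[[0,0,0.5],[0,0,0.5],[0,0,0],[0,0,0]],"roll":[0,0,0,0]}'
```

```text
t: 12.58
tcp_pos: [0.436, 0.1121, 0.0957]
ee_rot: [-3.141, 0.001, -2.714]
wrist_force: [-0.5, -0.0, 0.1]
gripper_width: 0.002
t: 13.08
tcp_pos: [0.4371, 0.1129, 0.071]
ee_rot: [-3.141, 0.003, -2.713]
wrist_force: [-1.1, -0.9, 12.5]
gripper_width: 0.002
```

```bash
python3 -m inch '{"fingers":[1,1],"offset":[[0,0,0.2],[0,0,0]],"roll":[0,0]}'
python3 -m inch '{"fingers":[1,1,1,1],"offset":[[0,0,-0.6],[0,0,-0.7],[0,0,0],[0,0,0]],"roll":[0,0,0,0]}'
```

```text
t: 13.32
tcp_pos: [0.4374, 0.113, 0.0695]
ee_rot: [3.139, 0.004, -2.714]
wrist_force: [-17.4, -7.2, 73.4]
gripper_width: 0.001
t: 13.82
tcp_pos: [0.4353, 0.1129, 0.097]
ee_rot: [3.141, -0.0, -2.712]
wrist_force: [1.1, 0.4, 0.1]
gripper_width: 0.0
```

Full depth reached: hard bottom at z = 0.0695, 73 N. I'll press slightly less deep from now on.

```bash
python3 -m inch '{"fingers":[1,1,1,1],"offset":[[0,0,0.55],[0,0,0.53],[0,0,0],[0,0,0]],"roll":[0,0,0,0]}'
python3 -m inch '{"fingers":[1,1,1,1],"offset":[[0,0,-0.55],[0,0,-0.53],[0,0,0],[0,0,0]],"roll":[0,0,0,0]}'
python3 -m inch '{"fingers":[1,1,1,1],"offset":[[0,0,0.55],[0,0,0.53],[0,0,0],[0,0,0]],"roll":[0,0,0,0]}'
python3 -m inch '{"fingers":[1,1,1,1],"offset":[[0,0,-0.55],[0,0,-0.53],[0,0,0],[0,0,0]],"roll":[0,0,0,0]}'
python3 - <<'E'
from h import *
a=.4293;R=np.array([[np.cos(a),-np.sin(a)],[np.sin(a),np.cos(a)]]);t=np.array([.52,.0725])
out=[]
for n in('wrist','scene','side'):
    m=camera_model(n);im=capture(n)[:,:,::-1].copy();cv2.imwrite(f'pics/raw_{n}5.png',im)
    u,v=np.int32(proj(m,np.r_[R@(-.06,.0)+t,.065]));u,v=np.clip(u,33,478),np.clip(v,25,358)
    f=lambda z:((proj(m,np.r_[R@(-.06,.0)+t,z])-[u-33,v-25])*4).round()
    print(n,u,v,[(z,f(z)) for z in(.05,.072,.102)])
    out.append(cv2.resize(cv2.convertScaleAbs(im[v-25:v+25,u-33:u+33],alpha=2.0),(264,200),interpolation=cv2.INTER_CUBIC))
cv2.imwrite('pics/pin5.png',np.hstack(out))
E
```

```text
t: 14.32
tcp_pos: [0.4361, 0.1131, 0.0701]
ee_rot: [3.141, 0.001, -2.712]
wrist_force: [-1.4, 0.3, 12.2]
gripper_width: 0.001
t: 14.82
tcp_pos: [0.435, 0.1127, 0.0969]
ee_rot: [3.142, -0.001, -2.712]
wrist_force: [-0.2, 0.1, 0.3]
gripper_width: 0.001
t: 15.32
tcp_pos: [0.436, 0.1131, 0.0703]
ee_rot: [3.141, 0.001, -2.712]
wrist_force: [-0.8, -0.5, 11.6]
gripper_width: 0.001
t: 15.82
tcp_pos: [0.435, 0.1128, 0.097]
ee_rot: [3.141, -0.001, -2.712]
wrist_force: [0.0, -0.4, -0.0]
gripper_width: -0.003
wrist 133 218 [(0.05, array([170.,  69.])), (0.072, array([115., 121.])), (0.102, array([ 16., 216.]))]
scene 296 182 [(0.05, array([131., 119.])), (0.072, array([134.,  92.])), (0.102, array([138.,  55.]))]
side 299 211 [(0.05, array([130., 120.])), (0.072, array([133.,  93.])), (0.102, array([138.,  54.]))]
```

View pics/pin5.png

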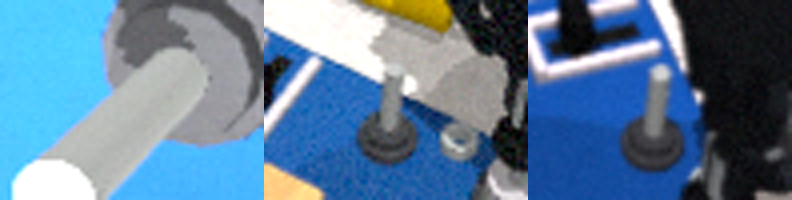

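The pin top is at about z = 0.091 (joint about 0.041) and no band shows yet. Two more strokes; extra ones are harmless.

```bash
python3 -m inch '{"fingers":[1,1,1,1],"offset":[[0,0,0.55],[0,0,0.53],[0,0,0],[0,0,0]],"roll":[0,0,0,0]}'
python3 -m inch '{"fingers":[1,1,1,1],"offset":[[0,0,-0.55],[0,0,-0.53],[0,0,0],[0,0,0]],"roll":[0,0,0,0]}'
python3 -m inch '{"fingers":[1,1,1,1],"offset":[[0,0,0.55],[0,0,0.53],[0,0,0],[0,0,0]],"roll":[0,0,0,0]}'
python3 -m inch '{"fingers":[1,1,1,1,1,1,1,1,1],"offset":[[0,0,-0.55],[0,0,-0.53],[0,0,0],[0,0,0],[0,0,-1],[0,0,-1],[0.8,0,-1],[0.8,0,-1],[0,0,0]],"roll":[0,0,0,0,0,0,0,0,0]}'
python3 - <<'E'
from h import *
a=.4293;R=np.array([[np.cos(a),-np.sin(a)],[np.sin(a),np.cos(a)]]);t=np.array([.52,.0725])
out=[]
for n in('wrist','scene','side'):
    m=camera_model(n);im=capture(n)[:,:,::-1].copy();cv2.imwrite(f'pics/raw_{n}6.png',im)
    u,v=np.int32(proj(m,np.r_[R@(-.05,.0)+t,.06]));u,v=np.clip(u,66,446),np.clip(v,75,309)
    f=lambda z:((proj(m,np.r_[R@(-.06,.0)+t,z])-[u-66,v-75])*2).round()
    print(n,u,v,[(z,f(z)) for z in(.05,.072,.102)])
    out.append(cv2.resize(cv2.convertScaleAbs(im[v-75:v+75,u-66:u+66],alpha=2.0),(264,300),interpolation=cv2.INTER_CUBIC))
c=out[1:]
big=[cv2.resize(o[50:200,66:198],(396,450),interpolation=cv2.INTER_CUBIC)[:290] for o in c]
cv2.imwrite('pics/pin6.png',np.vstack([np.hstack(out),np.hstack(big)]));print(np.hstack(out).shape)
E
sed -n 1,1p /dev/null
```

```text
t: 16.48
tcp_pos: [0.4363, 0.1131, 0.0705]
ee_rot: [3.141, 0.001, -2.713]
wrist_force: [-0.9, -0.5, 12.3]
gripper_width: -0.0
t: 16.98
tcp_pos: [0.4351, 0.1128, 0.097]
ee_rot: [3.141, -0.001, -2.712]
wrist_force: [-0.2, 0.2, 0.1]
gripper_width: -0.001
t: 17.48
tcp_pos: [0.4361, 0.1131, 0.0703]
ee_rot: [3.141, 0.001, -2.713]
wrist_force: [-0.6, 1.0, 11.1]
gripper_width: -0.002
t: 18.6
tcp_pos: [0.3989, 0.0962, 0.1981]
ee_rot: [3.14, 0.002, -2.712]
wrist_force: [-0.0, -0.4, 0.1]
gripper_width: -0.002
wrist 181 227 [(0.05, array([136., 124.])), (0.072, array([125., 141.])), (0.102, array([107., 169.]))]
scene 293 186 [(0.05, array([138., 151.])), (0.072, array([139., 138.])), (0.102, array([141., 119.]))]
side 294 214 [(0.05, array([141., 154.])), (0.072, array([143., 141.])), (0.102, array([145., 121.]))]
(300, 792, 3)
```

View pics/pin6.png

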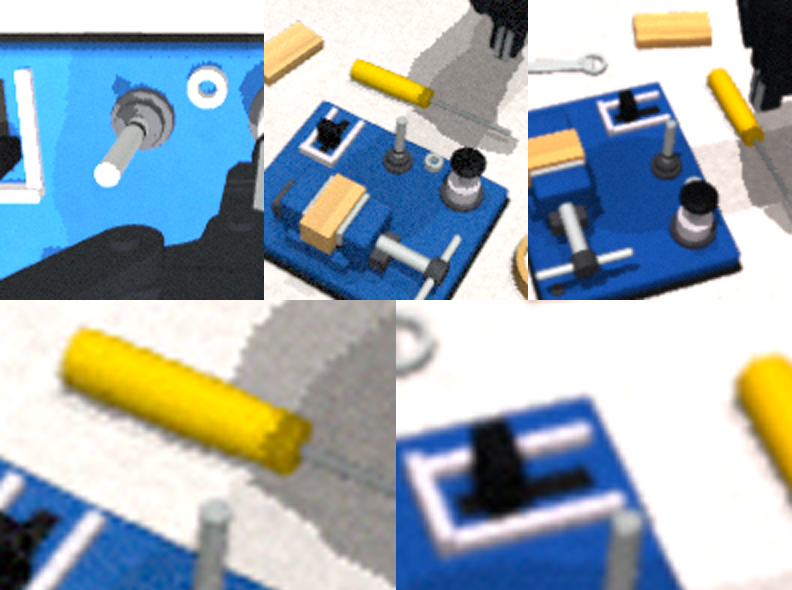

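The pin top reads z ≈ 0.102 in both fixed views, which is fully out, the plunger is up and the tab is home. Next I'll check the dark band, and that nothing else moved, numerically.

```bash
python3 - <<'E'
from h import *
im=cv2.imread('pics/raw_wrist6.png',0)
# crop px -> raw: (x/2+115, y/2+152); pin axis from top centre (107,175) to collar exit (142,122)
p0,p1=np.array([107,175])/2+[115,152],np.array([150,112])/2+[115,152]
P=np.linspace(p0,p1,26).astype(np.float32)
print(cv2.remap(im,P[:,:1],P[:,1:],cv2.INTER_LINEAR).ravel())
i5=cv2.imread('pics/raw_wrist5.png',0);q0,q1=np.array([53,190])/4+[100,193],np.array([195,50])/4+[100,193]
Q=np.linspace(q0,q1,26).astype(np.float32);print('before',cv2.remap(i5,Q[:,:1],Q[:,1:],cv2.INTER_LINEAR).ravel())
for n,(x,y) in(('scene',(240,85)),('side',(240,100))):
    a,b=[cv2.GaussianBlur(cv2.imread(f),(5,5),0).astype(int) for f in(f'pics/{n}0.png',f'pics/raw_{n}6.png')]
    d=(abs(a-b).max(2)>60).astype(np.uint8);k,l,st,_=cv2.connectedComponentsWithStats(d)
    print(n,[s.tolist() for s in st[1:] if s[4]>8])
E
```

```text
[199 205 210 187 116  92  93  92  92  92  93  92  91  92  90  91  91  89
  91  50  48  90  85  80  80  79]
before [194 197 201 175 132  91  92  93  93  94  92  93  92  93  94  93  94  93
  92  93  93  91  93  93  91  78]
scene [[319, 0, 82, 141, 6680], [412, 12, 8, 38, 128], [259, 165, 11, 7, 51], [254, 171, 5, 10, 33]]
side [[373, 22, 49, 10, 340], [331, 27, 88, 168, 8733], [283, 183, 8, 10, 65], [274, 186, 6, 8, 33], [510, 299, 2, 7, 9], [509, 307, 3, 53, 121], [509, 362, 3, 16, 40]]
```

The band is there: brightness 48–50 just above the collar, absent before. Apart from the pin, which I read directly, the only changes in the pictures are the arm and the vent tab. Handing in.

```bash
python3 - <<'E'
from cell import *
s=state();print(s['t'],s['tcp_pos'],s['wrist_force']);print(sign_off())
E
```

```text
18.75 [0.39916555 0.09647547 0.19670443] [-0.15028006 -0.06542975 -0.70694856]
the job is handed in; nothing more can be done
None
```

The vise should now be anchored: the vent slide is pushed home, the pin stands fully out, and I handed the job in at 18.75 s. I pushed the vent first, then gave the plunger five full strokes with the closed fingertips, each followed by a full release. The robot finished clear, about 0.2 m above the table.

**Vent:** a second push stopped at the same place at about 29 N, against the 2 N needed to move it. The camera put the tab's travel at 17 to 22 mm, depending on the view, so I rely on the hard stop rather than the picture.

**Pin:** its top read z ≈ 0.102 m in both fixed cameras. The dark band shows just above the collar in the wrist view, where it was absent after three strokes.

**Plunger:** it is up. The first stroke hit the bottom hard, at about 73 N vertical. That is under the 120 N wrist limit but more than needed, so I pressed the other four with about 12 N.

**Other things:** comparing before and after pictures showed no movement except the arm and the vent tab. That check is coarse and would miss a very small shift. The wrist force was near zero when I handed in.

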